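# Set a mussel cast to its saw angle on the stud

### The arm

A 7-joint arm with a two-finger parallel gripper is mounted at the origin on the work surface. World frame = base frame: x ahead of the robot, y to its left, z up, the work surface at z = 0. Lengths are in m, angles in degrees, forces in N, time in s.
With the tool pointing down it reaches from about 0.425 to 0.875 m from the base axis. Payload 4.7 kg.
Tool frame: the origin (TCP) lies on the centre line of the jaws, within the pads' length; the fingertips stand 14 mm ahead of it and the grasp point (between the pads) lies 5 mm behind it; z points along the fingers, y is the line along which they close (so a half turn about z gives the same grasp; the last joint's range is limited). The gripper opens to 87 mm and grips with 3 to 60 N. Pads are 19 mm wide; open, the fingers measure 117 mm over their backs; the gripper's body (75 mm by 190 mm) begins 51 mm behind the grasp point.
Start: joints at [66.412, 18.392, -4.016, 83.108, 1.295, 78.541, -3.26], TCP at [0.268, -0.592, 0.205] pointing down, gripper open.
Joint ranges: [-163.93, 163.93], [-17.29, 119.83], [-79.2, 71.16], [3.27, 140.29], [-89.18, 269.18], [5.43, 117.66], [-154.24, 154.24]. Speed limits (degrees/s): [147.25, 147.25, 180, 180, 180, 180, 180].

### API

Orientations are given as [roll, pitch, yaw] about the fixed x, y, z axes, in that order (R = Rz(yaw) Ry(pitch) Rx(roll)).
In Python, from cell import env gives the robot as it stands.
- The arm moves only by the tool jog_arm, never from a script. Its argument "motion" is a list that holds one entry, the list of rows, each a list of 7 numbers: the shift along the tool's x, y, z in units of 0.1 m (1.0 is 0.1 m), then the turn, a rotation vector about the tool's x, y, z in units of 180 degrees (1.0 is 180 degrees), then the closure, from 0 (fully open) to 1 (shut). A call has 1 to 5 rows; each row is the pose to reach, as a shift and turn from the pose commanded when the call began, along the tool's axes at that moment, turning the shorter way round; what a row does not reach only later rows make up. A row lasts 1/10 s, in which the tool goes at most 50 mm and 8.59 degrees, less where a joint would pass 70% of its speed; a pose out of reach is approached as far as the arm can. A call with a number of a shift or a turn outside -1 to 1 is refused whole. A call with a gripper value outside its range is refused whole. The fingers move at their own pace and stop on an object; "grip_force" is the grip in N (left out, the last holds). Time passes only in rows, so rows that repeat a pose let the fingers close. It gives the time, the measured TCP pose, the force, the opening and the grip force at its end, in the units of the state.
- env.get_obs(): the state, without advancing time (a new reading comes with each control period).
- env.read_camera(name): name is "side" or "top" or "wrist"; returns (picture, depth): 480x640x3 uint8, red, green, blue; 480x640 float32, m along the optical axis (not along the pixel's ray), 0 where there is no reading.
- env.camera_info(name): a dict with "camera_matrix" (3x3 intrinsics, pixels), "origin" and "orientation" of the camera in the world; the wrist camera has in their place "mount" (4x4, takes a point from camera to tool coordinates, whose origin is the TCP and whose axes are the flange's). Camera axes: x right, y down, z forward; pixel columns grow to the right and rows downward; lengths in m; the calibration is good to about 2 mm. A picture is of the moment at which its call begins: read the wrist's pose just before it. camera_info takes no time and is no camera call.
- env.sign_off(): hands the job in; it is judged then, once.
The state is a dict: "time_s": time; "qpos": joint angles; "joint_velocities": joint speeds; "effort": joint torques, N m; "tool_pos": TCP position; "tool_rot": TCP orientation; "force": force on the tool from outside, world axes, zero at the start; "wrist_torque": the same for the moment, N m; "grip_width": finger opening in m; "grasp_force": force on a finger pad.
Only numpy, scipy, OpenCV 4.12 (cv2) and the standard library are available. Lean on these libraries where they do the work, as an engineer would, in place of code of your own. Each camera call takes 0.05 s, during which the arm holds its last target. There are 200 camera calls.

### The job

Take hold of the resin mussel cast by its aluminium grip bar, lift it straight out of the open mould, and stand it upright with the middle of its underside on the crown of the uneven wooden stud, without knocking the other things on the table. Then rock it on the crown until the swinging brass pointer of its dial settles on the red marker, and finish while still gripping it there, steady and resting lightly on the stud with the pointer on the marker, so that I can scribe the saw line: do not put it down or let go.

Things in the scene. Friction and masses are not known exactly. Their poses are not given: they have to be found in the camera images.
- cast: The part to handle, 0.16 to 0.28 kg: amber resin block 40 (x) x 64 (y) x 30 (z) mm with a pale mussel valve inside; origin at the centre of its flat underside, z up. It starts upright in the mould cavity. On top a 4 mm aluminium plate with an upright grip bar, and a round white dial, 76 mm diameter, centred at y = 0, z = 74 mm, from x = 14 to 24 mm, facing cast +x (at yaw 0 away from the robot).
- cast_grip (a point): Where to grip: in the aluminium grip bar of the cast, at x = -8, y = 0, z = 80 mm in the cast's frame (axes as the cast's). The bar measures 24 mm (x) by 14 mm (y) and runs from z = 34 to 98 mm. Grip it from above across its 14 mm, along cast y: the air is free on both sides above z = 34 mm; the dial stands 10 mm in front of the bar.
- pointer (a joint): Angle (rad) of the brass pendulum pointer on the dial, hinged at the dial centre about cast x. It hangs plumb and swings for about a second after a movement. 0: at the bottom of the dial (cast upright); positive: towards cast +y. Leaning the cast's top towards its own +y side (turning it about its -x axis) raises the reading by the angle of lean.
- marker (a joint): Angle (rad) of the red wedge marker on the dial's bezel; same centre, zero and sign as pointer. Set beforehand to 0.18 to 0.36 (10 to 20.6 degrees towards cast +y) and stays there. Wanted: pointer value = marker value.
- pointer_tip (a point): Tip of the brass pointer, 25.5 mm below the dial centre when upright; its z axis runs from the tip to the dial centre.
- marker_tip (a point): Inner tip of the red wedge, 26.5 mm from the dial centre; its z axis runs from the tip to the dial centre.
- mould: Open aluminium mould screwed to the table, 86 (x) x 110 (y) x 32 (z) mm, origin at the centre of its underside, the cast's axes parallel to its own. Cavity 44 (x) x 68 (y) mm, floor at z = 8 mm, rim at z = 32 mm: the cast has 2 mm play on each side and must rise more than 24 mm to come free.
- stud: Stud block screwed to the table: pale birch offcut 80 (x) x 120 (y) x 24 mm with a worn dark oak stud; origin at the centre of its underside. The stud's top is uneven: a rounded ridge, the crown, along block x (50 mm long, 10 mm radius, at y = 0, top z = 60 mm) and a lower shoulder (y = 25, top z = 44 mm). With x axes parallel, the cast on the crown clears the shoulder up to 0.4 rad of lean.
- stud_crown (a point): Middle of the top of the crown ridge, 60 mm above the table. The contact of cast and crown is hard: with the cast gripped firmly, pushing down some 0.3 mm further adds several newtons.
- rack: Bystander: wooden test-tube rack with six glass vials, 264 mm long, 62 mm deep, 152 mm tall, at the left; origin at its underside. Leave alone.
- dish: Bystander: blue enamel kidney dish, about 200 x 100 x 40 mm, at the back. Leave alone.
- shell: Bystander: cracked dark horse mussel shell, 118 x 62 x 28 mm, at the back. Leave alone.
- bob: Bystander: brass plumb bob standing on its head, 38 mm diameter, 94 mm tall, at the back. Leave alone.
- probe: Bystander: aluminium probe with a black rubber tip, 226 mm long, 12 mm high, lying at the right. Leave alone.
- scriber: Bystander: surface scriber, an iron base 70 x 90 mm with a steel column 214 mm high and a scriber arm, at the back left. Leave alone.
Not all that is in view belongs to the job. Leave any green look-alike of the cast alone.

How it is judged:
By the outcome, as a careful person would: the job done as asked, in the order asked, and still so for the second after the job is handed in, while the arm keeps its last pose, push and grip.
It also fails if it takes over 45 s, if anything falls off the work surface, if the arm or the gripper's body presses on something with over 40 N, if the wrist force passes 120 N, or if a joint passes its speed limit or range.

## Working session

There is one attempt and no reset: what is moved stays moved. The work goes in short steps, Python scripts to look and compute and a tool call to move; the robot and the scene stay as the last step left them, time stands still between calls to the robot, and variables do not carry over. Pictures are saved under pics/ and viewed, at most 10 in all, crops included, and the job is handed in when it is done.

Besides the shell and the picture viewer there is one more tool, called after "Call:" as a command line: name --argument value ..., lists and objects as JSON in quotes. jog_arm: Moves the arm, as the interface text tells. Shifts and turns lie within -1 to 1; 1 stands for 0.1 m of shift or 180 degrees of turn. Its arguments: {"type":"object","properties":{"motion":{"type":"array","items":{"type":"array","items":{"type":"array","items":{"type":"number"}}}},"grip_force":{"type":"number"}},"required":["motion"]}

```bash
mkdir -p pics; ls; python3 - <<'E'
from cell import env
import cv2,numpy as np
o=env.get_obs();print(o)
ims=[]
for n in("side","top"):
    p,d=env.read_camera(n);np.savez(f"pics/{n}0.npz",p=p,d=d)
    cv2.imwrite(f"pics/{n}0.png",p[:,:,::-1]);print(n,env.camera_info(n))
print(env.camera_info("wrist"))
E
```

```text
pics
{'time_s': 0.0, 'qpos': array([66.41193254, 18.43859761, -4.01356176, 83.17546073,  1.29390881,
       78.540424  , -3.26138274]), 'joint_velocities': array([-0.04085646, -0.01710755, -0.10984852,  0.07497801,  0.02914769,
       -0.04846391, -0.05566795]), 'effort': array([ 1.40073048e-04, -4.91288352e+01, -4.03785277e-01, -3.12525558e+01,
       -6.38705771e-02,  4.37966001e-02,  1.70072376e-04]), 'tool_pos': array([ 0.26817077, -0.59145385,  0.20386161]), 'tool_rot': array([-1.79890692e+02,  5.33669569e-03,  2.43943648e+01]), 'force': array([-0.58981558,  0.31427341, -0.04946095]), 'wrist_torque': array([0.02952052, 0.01692901, 0.01719324]), 'grasp_force': 0.0, 'grip_width': 0.08668813329023074}
side {'camera_matrix': array([[567.30907794,   0.        , 311.8400631 ],
       [  0.        , 567.30907794, 238.92934685],
       [  0.        ,   0.        ,   1.        ]]), 'origin': array([0.81165891, 1.28724073, 0.91931185]), 'orientation': array([-122.64616596,   -1.03528534,  170.94249664])}
top {'camera_matrix': array([[503.9452246 ,   0.        , 324.68412697],
       [  0.        , 503.9452246 , 242.48516292],
       [  0.        ,   0.        ,   1.        ]]), 'origin': array([0.4788858 , 0.01255724, 1.19390682]), 'orientation': array([-174.23986455,    0.35518167,  -89.6629098 ])}
{'camera_matrix': array([[352.68396301,   0.        , 320.52079389],
       [  0.        , 352.68396301, 240.68930428],
       [  0.        ,   0.        ,   1.        ]]), 'mount': array([[ 3.96161413e-05, -9.56641630e-01, -2.91267558e-01,
         8.13004017e-02],
       [ 9.99999894e-01, -9.55685301e-05,  4.49898961e-04,
        -4.77443997e-04],
       [-4.58228087e-04, -2.91267545e-01,  9.56641525e-01,
        -1.81063908e-01],
       [ 0.00000000e+00,  0.00000000e+00,  0.00000000e+00,
         1.00000000e+00]])}
```

View pics/side0.png

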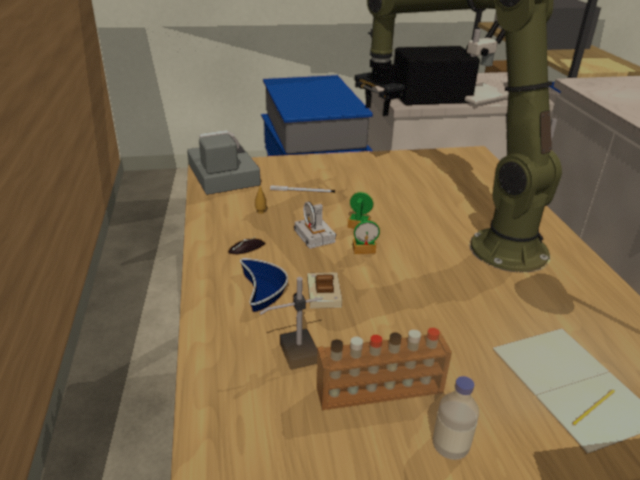

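View pics/top0.png

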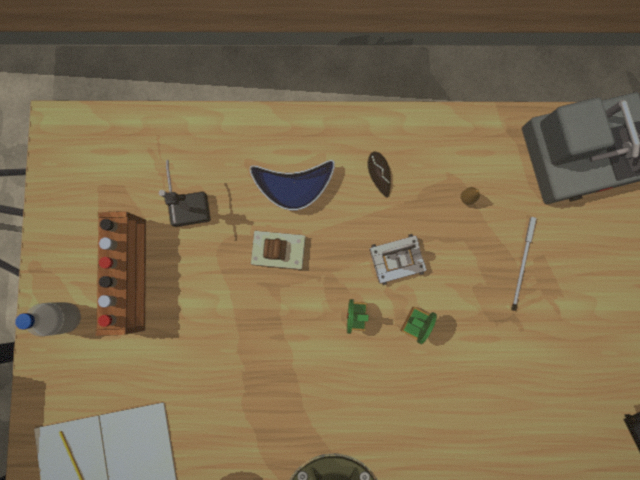

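The side view shows the mould with a cast at about (314,228), green dummies at (361,208) and (366,236), and the stud block at (324,289). In the top view the mould and cast are at (398,260), the stud at (278,250), and the green ones at (358,316) and (420,324).

Candidates that could be taken for the cast (top view): the one in the mould (398,260), and two green look-alikes, (358,316) and (420,324). By the description I choose the one in the mould. One close crop follows to check it.

```bash
cat > h.py <<'E'
import numpy as np,cv2
from scipy.spatial.transform import Rotation as R
from cell import env
def cam(n,obs=None):
    c=env.camera_info(n);K=c["camera_matrix"];T=np.eye(4)
    if n=="wrist":
        o=obs; T[:3,:3]=R.from_euler("xyz",o["tool_rot"],degrees=True).as_matrix();T[:3,3]=o["tool_pos"];T=T@c["mount"]
    else:
        T[:3,:3]=R.from_euler("xyz",c["orientation"],degrees=True).as_matrix();T[:3,3]=c["origin"]
    return K,T
def ray(K,T,px):
    d=np.linalg.inv(K)@np.array([px[0],px[1],1.]);return T[:3,3],T[:3,:3]@d
def onplane(K,T,px,z):
    o,d=ray(K,T,px);return o+d*(z-o[2])/d[2]
def cloud(K,T,d):
    v,u=np.indices(d.shape);P=np.stack([(u-K[0,2])/K[0,0]*d,(v-K[1,2])/K[1,1]*d,d],-1)
    return P@T[:3,:3].T+T[:3,3]
def meet(r1,r2):
    (a,d),(b,e)=r1,r2;A=np.stack([d,-e],1);t=np.linalg.lstsq(A,b-a,rcond=None)[0]
    p,q=a+d*t[0],b+e*t[1];return (p+q)/2,np.linalg.norm(p-q)
def proj(K,T,p):
    q=K@(T[:3,:3].T@(np.asarray(p)-T[:3,3]));return q[:2]/q[2]
E
python3 - <<'E'
from h import *
t=np.load("pics/top0.npz");s=np.load("pics/side0.npz")
a=cv2.resize(t["p"][225:290,240:440],(800,260),interpolation=2)
b=cv2.resize(s["p"][180:315,285:385],None,fx=2.5,fy=2.5,interpolation=2)
c=cv2.resize(s["p"][195:250,285:345],None,fx=6,fy=6,interpolation=2)[:337]
m=np.zeros((337,800,3),np.uint8);m[:337,:b.shape[1]]=b[:337];m[:330,300:660]=c[:330]
cv2.imwrite("pics/c1.png",np.vstack([a,m])[:,:,::-1])
K,T=cam("top");P=cloud(K,T,t["d"])
def rect(name,box,lo,hi):
    v0,v1,u0,u1=box;Q=P[v0:v1,u0:u1].reshape(-1,3);Q=Q[(Q[:,2]>lo)&(Q[:,2]<hi)]
    (c,wh,an)=cv2.minAreaRect((Q[:,:2]*1000).astype(np.float32));print(name,len(Q),c,wh,an,np.median(Q[:,2]))
rect("mould rim",(225,295,360,440),.022,.04)
rect("stud block",(225,280,240,315),.016,.032)
rect("stud top",(225,280,250,300),.038,.07)
rect("cast top",(225,295,360,440),.075,.14)
Q=P[225:280,250:300].reshape(-1,3);print(Q[:,2].max())
K,T=cam("side");P=cloud(K,T,s["d"])
rect("S stud",(260,310,300,350),.016,.032);rect("S crown",(260,310,300,350),.05,.07)
rect("S cast",(195,250,285,345),.06,.14)
E
```

```text
mould rim 1225 (559.6089477539062, -148.375) (97.43998718261719, 110.61227416992188) 15.429579734802246 0.03167212447103451
stud block 1310 (580.1024780273438, 130.67616271972656) (120.07823944091797, 80.08914947509766) 85.09930419921875 0.023650118283627397
stud top 330 (580.6007690429688, 137.27700805664062) (50.233272552490234, 48.62348937988281) 82.08287811279297 0.051860995680304445
cast top 294 (559.870849609375, -145.69381713867188) (43.002140045166016, 73.50657653808594) 14.87247085571289 0.10589387513710213
1.1939068204574848
S stud 609 (580.7777099609375, 133.3863067626953) (132.004150390625, 80.31461334228516) 84.81549835205078 0.023391845698583213
S crown 99 (580.8668823242188, 136.80880737304688) (21.491558074951172, 46.48723220825195) 85.65593719482422 0.05667414386211045
S cast 320 (562.2359008789062, -143.3249969482422) (44.88072204589844, 79.39350128173828) 17.24942398071289 0.0890379395853797
```

View pics/c1.png

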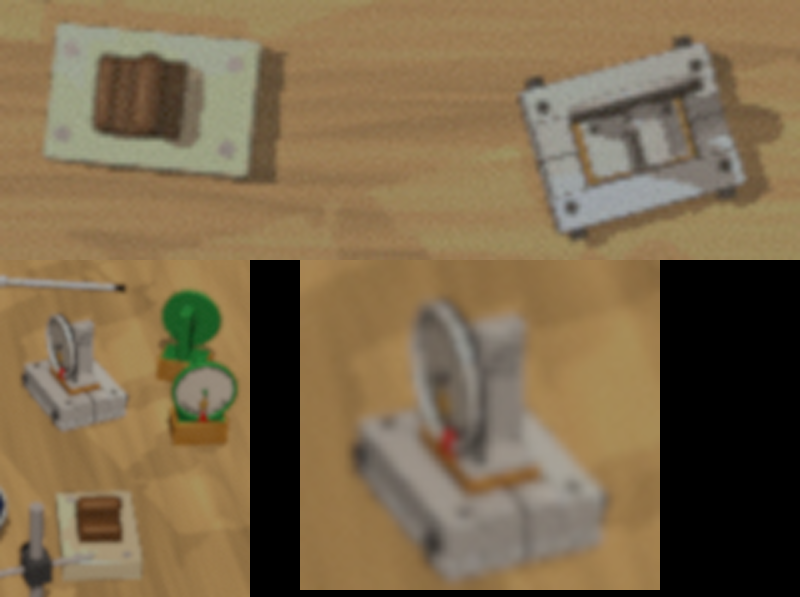

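The crop confirms it. The piece in the mould, at crop (480,380), has the white dial, red wedge and aluminium bar and is not green. Its dial is on the +x side, so yaw is about +15°. The stud is at crop (140,97). I'll start the approach now and measure closely with the wrist camera.

Call:
jog_arm --motion '[[[0.33,-0.25,0,0,0,0,0],[0.66,-0.5,0,0,0,0,0],[1,-0.75,0,0,0,0.02,0],[1,-0.75,0,0,0,0.02,0]]]'

```text
time_s: 0.5
tool_pos: [0.3338, -0.476, 0.205]
tool_rot: [-179.9, -0.2, 21.3]
force: [-0.5, 0.6, 0.4]
grip_width: 0.0867
grasp_force: 0.0
```

Call:
jog_arm --motion '[[[0.33,-0.25,0,0,0,0,0],[0.66,-0.5,0,0,0,0,0],[1,-0.75,0,0,0,0.02,0],[1,-0.75,0,0,0,0.02,0]]]'

```text
time_s: 0.9
tool_pos: [0.3999, -0.3704, 0.205]
tool_rot: [-179.9, -0.2, 17.7]
force: [0.8, -0.6, -0.3]
grip_width: 0.0874
grasp_force: 0.0
```

Call:
jog_arm --motion '[[[0.33,-0.25,0,0,0,0,0],[0.66,-0.5,0,0,0,0,0],[1,-0.75,0,0,0,0.01,0],[1,-0.75,0,0,0,0.01,0]]]'

```text
time_s: 1.3
tool_pos: [0.4726, -0.2692, 0.2049]
tool_rot: [-179.9, -0.2, 16.0]
force: [-0.3, -0.3, -0.4]
grip_width: 0.0869
grasp_force: 0.0
```

```bash
python3 - <<'E'
from h import *
o=env.get_obs();print(o["time_s"],o["tool_pos"],o["tool_rot"])
t=np.load("pics/top0.npz");K,T=cam("top");P=cloud(K,T,t["d"])
c=np.array([.580,.1307]);a=np.deg2rad(-4.9)
Q=P[225:280,240:315].reshape(-1,3);Q=Q[(Q[:,2]>.0)&(Q[:,2]<.09)]
d=Q[:,:2]-c;x=d@[np.cos(a),np.sin(a)];y=d@[-np.sin(a),np.cos(a)]
for b in range(-30,45,4):
    m=(abs(x)<.02)&(y*1000>=b)&(y*1000<b+4);print(b,m.sum(),np.round(np.median(Q[m,2])*1000,1))
R0=R.from_euler("xyz",o["tool_rot"],degrees=True)
print(R0.inv().apply(np.array([.55,-.146,.2])-o["tool_pos"]))
E
```

```text
1.3 [ 0.47262734 -0.26918425  0.20494032] [-1.79864903e+02 -1.57436089e-01  1.59751696e+01]
-30 29 23.3
-26 30 23.7
-22 38 24.1
-18 28 34.2
-14 35 35.6
-10 45 54.2
-6 35 59.1
-2 30 60.4
2 32 59.1
6 20 55.2
10 22 38.3
14 29 39.4
18 33 41.0
22 33 43.1
26 28 42.7
30 10 40.5
34 30 23.2
38 28 23.7
42 29 24.9
[ 0.10827349 -0.09711982  0.00546686]
```

Call:
jog_arm --motion '[[[0.33,-0.33,0,0,0,0,0],[0.66,-0.66,0,0,0,0,0],[0.95,-0.95,0,0,0,0,0],[0.95,-0.95,0,0,0,0,0],[0.95,-0.95,0,0,0,0,0]]]'

```text
time_s: 1.8
tool_pos: [0.5351, -0.1586, 0.2045]
tool_rot: [180.0, 0.1, 15.5]
force: [-0.1, -1.4, 0.3]
grip_width: 0.0869
grasp_force: 0.0
```

```bash
python3 - <<'E'
from h import *
o=env.get_obs();p,d=env.read_camera("wrist");K,T=cam("wrist",o);np.savez("pics/w1.npz",p=p,d=d,T=T)
print(o["tool_pos"],o["tool_rot"],np.abs(o["joint_velocities"]).max())
cv2.imwrite("pics/w1.png",p[:,:,::-1])
Q=cloud(K,T,d);m=(d>0)&(abs(Q[...,0]-.56)<.09)&(abs(Q[...,1]+.147)<.09)
def rect(name,lo,hi,sel=None):
    k=m&(Q[...,2]>lo)&(Q[...,2]<hi);k=cv2.morphologyEx(k.astype(np.uint8),cv2.MORPH_OPEN,np.ones((3,3)))
    q=Q[k>0];c,wh,an=cv2.minAreaRect((q[:,:2]*1000).astype(np.float32));print(name,len(q),np.round(c,1),np.round(wh,1),round(an,2),np.median(q[:,2]))
rect("rim",.029,.035);rect("plate",.038,.046);rect("bartop",.102,.1085);rect("high",.111,.13)
E
```

```text
[ 0.53514024 -0.15864805  0.20454053] [1.79997292e+02 5.24568612e-02 1.55374772e+01] 2.369641613719483
rim 5401 [ 560.6 -146.7] [ 83.5 110. ] 15.67 0.033184619566024254
plate 977 [ 551.9 -148.3] [22.9 63.1] 15.45 0.0429801649374601
bartop 572 [ 561.5 -145.3] [42.5 63.9] 14.9 0.10696873680150593
high 778 [ 577.6 -140.7] [ 9.2 50.3] 15.12 0.11861368191058405
```

View pics/w1.png

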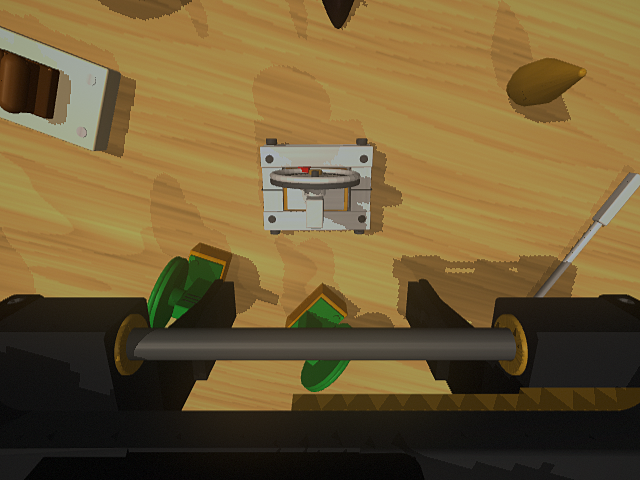

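The wrist view shows the cast in the mould: dial at (315,180), red wedge (305,169), bar top (315,212). The green dummies are at (195,290) and (325,335), below the gripper and clear of it. I'll move over the bar for a second view.

Call:
jog_arm --motion '[[[0.19,-0.06,0.2,0,0,0,0],[0.19,-0.06,0.5,0,0,0,0],[0.19,-0.06,0.5,0,0,0,0],[0.19,-0.06,0.5,0,0,0,0]]]'

```text
time_s: 2.25
tool_pos: [0.5508, -0.15, 0.1548]
tool_rot: [-180.0, 0.1, 15.2]
force: [-0.1, 0.1, 0.8]
grip_width: 0.087
grasp_force: 0.0
```

```bash
python3 - <<'E'
from h import *
o=env.get_obs();p,d=env.read_camera("wrist");K,T=cam("wrist",o);np.savez("pics/w2.npz",p=p,d=d,T=T)
print(o["tool_pos"],o["tool_rot"],np.abs(o["joint_velocities"]).max())
cv2.imwrite("pics/w2.png",p[:,:,::-1])
a=np.deg2rad(15.4);ex=np.array([np.cos(a),np.sin(a)]);ey=np.array([-np.sin(a),np.cos(a)])
px={}
for f in("pics/w1.npz","pics/w2.npz"):
    z=np.load(f);Q=cloud(K,z["T"],z["d"]);r=Q[...,:2]-[.5593,-.1457];x=r@ex;y=r@ey
    for nm,m in(("bar",(x>-.03)&(x<.008)&(abs(y)<.02)&(Q[...,2]>.098)&(Q[...,2]<.111)),("dial",(x>.005)&(x<.035)&(abs(y)<.045)&(Q[...,2]>.06)&(Q[...,2]<.13))):
        q=Q[m];c,wh,an=cv2.minAreaRect((q[:,:2]*1000).astype(np.float32));v,u=np.nonzero(m)
        print(f,nm,len(q),np.round(c,1),np.round(wh,1),round(an,2),np.round(np.percentile(q[:,2],[5,50,99])*1000,1))
        if nm=="bar":
            cc=cv2.minAreaRect(np.stack([u,v],1).astype(np.float32))[0];px[f]=ray(K,z["T"],cc)
print("bar top from two views",meet(*px.values()))
h=cv2.cvtColor(p,cv2.COLOR_RGB2HSV);m=((h[...,0]<6)|(h[...,0]>174))&(h[...,1]>150)&(h[...,2]>80)
n,l,st,ce=cv2.connectedComponentsWithStats(m.astype(np.uint8))
for i in range(1,n):
    if st[i,4]>8:print(st[i],ce[i])
E
```

```text
[ 0.55080945 -0.14996036  0.15478909] [-1.79995254e+02  9.78261977e-02  1.52381641e+01] 1.9445644994080815
pics/w1.npz bar 517 [ 552.4 -147.9] [23.7 13.1] 15.15 [104.5 107.1 108.6]
pics/w1.npz dial 1569 [ 573.5 -142.2] [19.2 74.7] 15.84 [ 63.9 111.3 121.8]
pics/w2.npz bar 752 [ 552.1 -148. ] [24.5 14. ] 15.16 [102.6 107.  108.5]
pics/w2.npz dial 2664 [ 573.6 -141.9] [19.5 75. ] 15.52 [ 64.5 104.8 121.7]
bar top from two views (array([ 0.55279791, -0.14774397,  0.10446029]), np.float64(6.038529213427297e-05))
[299 194  15   8  70] [306.88571429 196.5       ]
```

View pics/w2.png

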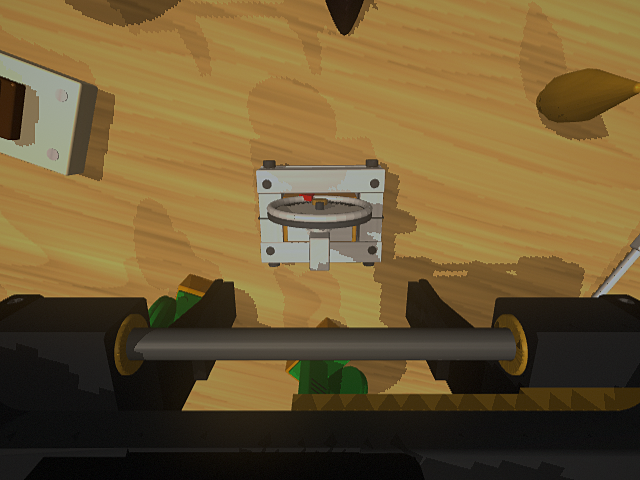

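The second view puts the bar centre at (0.5522, -0.1479), top at about 0.106 m, yaw 15.2°. In the picture the bar is at (319,251), the dial (319,211) and the red wedge (307,197). I'll descend and grip.

Call:
jog_arm --motion '[[[0.02,-0.02,0.2,0,0,0,0],[0.02,-0.02,0.4,0,0,0,0],[0.02,-0.02,0.6,0,0,0,0],[0.02,-0.02,0.7,0,0,0,0],[0.02,-0.02,0.72,0,0,0,0]]]'

```text
time_s: 2.8
tool_pos: [0.553, -0.1462, 0.083]
tool_rot: [180.0, 0.0, 15.3]
force: [0.6, 0.3, 0.1]
grip_width: 0.0867
grasp_force: 0.0
```

Call:
jog_arm --motion '[[[0,0,0,0,0,0,0],[0,0,0,0,0,0,0]]]'

```text
time_s: 3.0
tool_pos: [0.5542, -0.1458, 0.0844]
tool_rot: [179.9, -0.1, 15.4]
force: [-0.7, -0.2, 0.2]
grip_width: 0.0867
grasp_force: 0.0
```

```bash
cat >> h.py <<'E'
def avg(n=4):
    L=[];I=[]
    for _ in range(n):
        o=env.get_obs();L.append(o);I.append(env.read_camera("wrist"))
    f=lambda k:np.array([o[k] for o in L])
    print("t",L[-1]["time_s"],"pos",f("tool_pos").mean(0).round(5),"sd",f("tool_pos").std(0).round(5),"F",f("force").mean(0).round(2),"w",L[-1]["grip_width"])
    print("rot",[R.from_euler("xyz",f("tool_rot"),degrees=True).mean().as_euler("xyz",degrees=True).round(2)],"tq",f("wrist_torque").mean(0).round(3))
    return L,I
E
python3 - <<'E'
from h import *
L,I=avg(4);o=L[0];p,d=I[-1];K,T=cam("wrist",o)
np.savez("pics/w3.npz",p=p,d=d,T=T);print([l["tool_pos"].round(4) for l in L])
E
```

```text
t 3.15 pos [ 0.55409 -0.14574  0.08418] sd [1.3e-04 8.0e-05 1.9e-04] F [-0.12  0.1   0.3 ] w 0.08697806747658289
rot [array([ 1.7993e+02, -9.0000e-02,  1.5390e+01])] tq [ 0.006 -0.016 -0.014]
[array([ 0.5542, -0.1458,  0.0844]), array([ 0.5542, -0.1458,  0.0843]), array([ 0.554 , -0.1457,  0.0841]), array([ 0.5539, -0.1456,  0.0839])]
```

```bash
python3 - <<'E'
from h import *
z=np.load("pics/w3.npz");K=env.camera_info("wrist")["camera_matrix"];Q=cloud(K,z["T"],z["d"])
a=np.deg2rad(15.2);r=Q[...,:2]-[.5595,-.1458];x=r@[np.cos(a),np.sin(a)];y=r@[-np.sin(a),np.cos(a)]
for nm,m in(("bar",(x>-.03)&(x<.009)&(abs(y)<.02)&(Q[...,2]>.098)&(Q[...,2]<.112)),("dial",(x>.005)&(x<.035)&(abs(y)<.045)&(Q[...,2]>.06)&(Q[...,2]<.13))):
    q=Q[m];c,wh,an=cv2.minAreaRect((q[:,:2]*1000).astype(np.float32));print(nm,len(q),c,wh,an,np.percentile(q[:,2],[5,50,99]))
E
```

```text
bar 1324 (553.3786010742188, -148.11590576171875) (23.133468627929688, 13.75354290008545) 15.343600273132324 [0.10130144 0.1074902  0.10900562]
dial 6409 (574.8896484375, -145.89466857910156) (19.581857681274414, 81.73845672607422) 15.168290138244629 [0.06547612 0.10062998 0.12287847]
```

Call:
jog_arm --motion '[[[-0.015,0.018,0.01,0,0,0,0],[-0.015,0.018,0.01,0,0,0,0.4],[-0.015,0.018,0.01,0,0,0,0.7],[-0.015,0.018,0.01,0,0,0,1],[-0.015,0.018,0.01,0,0,0,1]]]' --grip_force 10

```text
time_s: 3.7
tool_pos: [0.5523, -0.1475, 0.0819]
tool_rot: [180.0, 0.0, 15.4]
force: [-0.7, 0.4, 0.4]
grip_width: 0.0631
grasp_force: 0.0
```

Call:
jog_arm --motion '[[[0,0,0,0,0,0,1],[0,0,0,0,0,0,1],[0,0,0,0,0,0,1]]]'

```text
time_s: 4.0
tool_pos: [0.5523, -0.1475, 0.0819]
tool_rot: [180.0, 0.0, 15.4]
force: [-0.3, -0.8, 0.3]
grip_width: 0.039
grasp_force: 0.0
```

Call:
jog_arm --motion '[[[0,0,0,0,0,0,1],[0,0,0,0,0,0,1]]]' --grip_force 45

```text
time_s: 4.2
tool_pos: [0.5523, -0.1476, 0.082]
tool_rot: [180.0, -0.0, 15.4]
force: [-0.0, 0.1, -0.4]
grip_width: 0.0234
grasp_force: 0.0
```

```bash
python3 - <<'E'
from h import *
L,I=avg(3);print(L[-1]["grasp_force"])
E
```

```text
t 4.3 pos [ 0.5523  -0.14761  0.08196] sd [0.e+00 2.e-05 2.e-05] F [ 0.27 -0.47 -0.22] w 0.014694833214320155
rot [array([179.99,   0.  ,  15.4 ])] tq [-0.054 -0.014  0.015]
0.4830774664878845
```

Call:
jog_arm --motion '[[[0,0,0,0,0,0,1],[0,0,0,0,0,0,1],[0,0,0,0,0,0,1]]]'

```text
time_s: 4.65
tool_pos: [0.5523, -0.1478, 0.0819]
tool_rot: [180.0, 0.0, 15.4]
force: [0.4, -0.5, 0.7]
grip_width: 0.0133
grasp_force: 45.0
```

Call:
jog_arm --motion '[[[0,0,-0.08,0,0,0,1],[0,0,-0.16,0,0,0,1],[0,0,-0.26,0,0,0,1],[0,0,-0.38,0,0,0,1],[0,0,-0.5,0,0,0,1]]]'

```text
time_s: 5.15
tool_pos: [0.5524, -0.1475, 0.1333]
tool_rot: [180.0, -0.0, 15.4]
force: [0.1, 0.6, -2.5]
grip_width: 0.0129
grasp_force: 45.0
```

Call:
jog_arm --motion '[[[0,0,-0.2,0,0,0,1],[0,0,-0.4,0,0,0,1],[0,0,-0.6,0,0,0,1],[0,0,-0.6,0,0,0,1],[0,0,-0.6,0,0,0,1]]]'

```text
time_s: 5.65
tool_pos: [0.5524, -0.1476, 0.1923]
tool_rot: [180.0, -0.0, 15.4]
force: [-0.5, -0.4, -3.3]
grip_width: 0.0128
grasp_force: 45.0
```

Call:
jog_arm --motion '[[[0,0,0,0,0,0,1],[0,0,0,0,0,0,1],[0,0,0,0,0,0,1]]]'

```text
time_s: 5.95
tool_pos: [0.5517, -0.1474, 0.1909]
tool_rot: [-179.9, 0.1, 15.4]
force: [0.6, -0.4, -1.5]
grip_width: 0.0133
grasp_force: 45.0
```

```bash
python3 - <<'E'
from h import *
L,I=avg(3);print(L[-1]["grasp_force"])
p,d=I[-1];K,T=cam("wrist",L[-1]);np.savez("pics/w4.npz",p=p,d=d,T=T)
cv2.imwrite("pics/w4.png",cv2.resize(p[120:290,210:430,::-1],(770,595),interpolation=2))
E
```

```text
t 6.05 pos [ 0.55189 -0.14748  0.19115] sd [1.1e-04 4.0e-05 1.6e-04] F [-0.18 -0.18 -2.24] w 0.013201549104705865
rot [array([-1.7996e+02,  6.0000e-02,  1.5400e+01])] tq [-0.02   0.053  0.007]
44.9900096654892
```

View pics/w4.png

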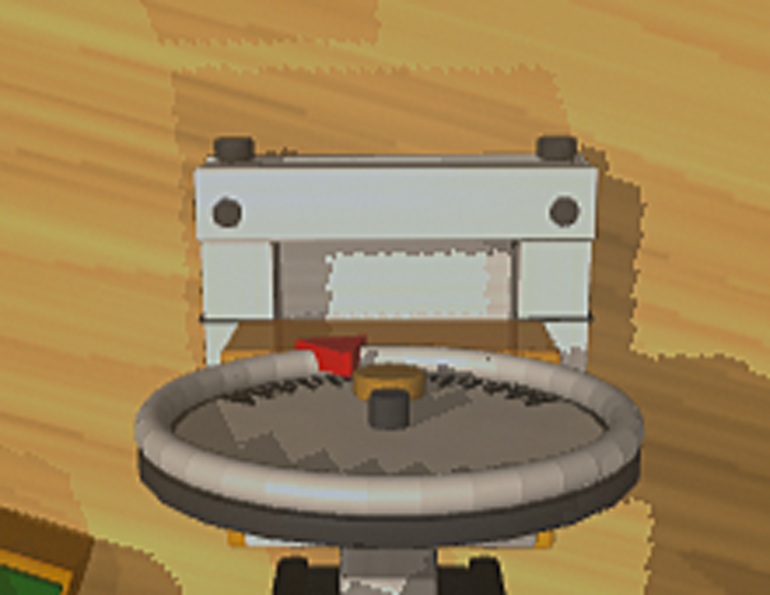

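The crop shows the cast clear of the mould and the empty cavity behind it. The dial hub is at (390,408), the brass pointer foreshortened at (390,382) and the red wedge at (335,355), towards cast +y. One sharper zoom will give the marker angle.

```bash
python3 - <<'E'
from h import *
z=np.load("pics/w4.npz");p=z["p"];c=env.camera_info("wrist");K=c["camera_matrix"];M=c["mount"]
f=lambda cx,cy,cz:proj(K,M,np.array([cx+8,-cy,74-cz])/1000).round(1)
for X in(20,24):
    print("X",X,"centre",f(X,0,74),"bezel L/R",f(X,38,74),f(X,-38,74),"top/bot",f(X,0,112),f(X,0,36),"ptip",f(X,0,48.5))
    for a in(.18,.24,.30,.36):print(a,f(X,26.5*np.sin(a),74-26.5*np.cos(a)),f(X,34*np.sin(a),74-34*np.cos(a)))
h=cv2.cvtColor(p,cv2.COLOR_RGB2HSV);m=((h[...,0]<6)|(h[...,0]>174))&(h[...,1]>150)&(h[...,2]>60)
for v in range(214,230):print(v,"".join("%4d"%(p[v,u,0] if m[v,u] else 0) for u in range(292,318)))
cv2.imwrite("pics/w5.png",cv2.resize(p[200:250,285:355,::-1],(770,550),interpolation=cv2.INTER_NEAREST))
E
```

```text
X 20 centre [321.5 237.3] bezel L/R [250.5 237.3] [392.6 237.3] top/bot [321.8 262.1] [321.4 220.5] ptip [321.4 225.4]
0.18 [313.6 225.2] [311.6 222.2]
0.24 [311.  225.3] [308.4 222.4]
0.3 [308.4 225.5] [305.3 222.6]
0.36 [305.9 225.7] [302.1 222.8]
X 24 centre [321.6 230.1] bezel L/R [250.1 230.1] [393.  230.1] top/bot [321.8 253.3] [321.4 214.4] ptip [321.4 218.9]
0.18 [313.5 218.7] [311.6 216. ]
0.24 [310.9 218.8] [308.4 216.1]
0.3 [308.4 219. ] [305.2 216.3]
0.36 [305.8 219.2] [302.  216.6]
214    0   0   0   0   0   0   0   0   0   0   0   0   0   0   0   0   0   0   0   0   0   0   0   0   0   0
215    0   0   0   0   0   0   0   0   0   0   0   0   0   0   0   0   0   0   0   0   0   0   0   0   0   0
216    0   0   0   0   0   0   0   0   0   0   0   0   0   0   0   0 115 115 116   0 116 110   0   0   0   0
217    0   0   0 164 141 121 105 108 109 111 113 113 114 114 115 114 113 115 114 115 117  88   0   0   0   0
218    0   0 149 189 184 181 180 160 121 123 106 107 110 111 112 114 113 114 116 118  96   0   0   0   0   0
219    0   0 146 157 163 163 164 184 177 179 157 159 12
[... 443 characters left out ...]
78 180 185 193 136   0   0   0   0   0   0   0
224    0   0   0   0   0   0   0   0   0 181 180 180 179 178 179 177 185 193 136  79   0   0   0   0   0   0
225    0   0   0   0   0   0   0   0   0 181 168 187 186 183 181 181 186 193 135   0   0   0   0   0   0   0
226    0   0   0   0   0   0   0   0   0   0   0   0   0 173 193 190 197 201 139   0   0   0   0   0   0   0
227    0   0   0   0   0   0   0   0   0   0   0   0   0   0   0   0 119 140   0   0   0   0   0   0   0   0
228    0   0   0   0   0   0   0   0   0   0   0   0   0   0   0   0   0   0   0   0   0   0   0   0   0   0
229    0   0   0   0   0   0   0   0   0   0   0   0   0   0   0   0   0   0   0   0   0   0   0   0   0   0
```

View pics/w5.png

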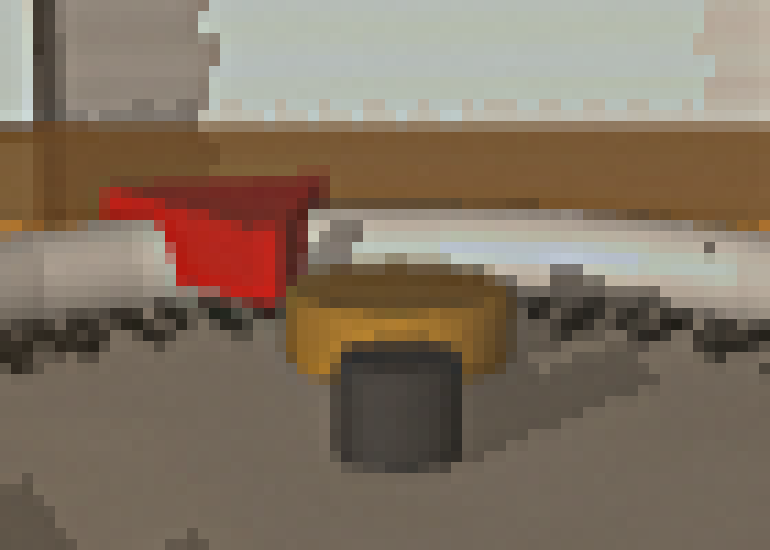

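The tight crop shows the wedge's inner tip edge at crop (275,265), which is u≈310.0. The hub and bezel centre is at u≈320.8. With 26.5 mm radius and about 1.69 px/mm, that gives a marker angle of about 0.245 rad. Now I'll carry the cast over to the stud.

Call:
jog_arm --motion '[[[0.04,-0.12,0,0,0,0,1],[0.1,-0.3,0,0,0,0,1],[0.17,-0.5,0,0,0,0,1],[0.24,-0.7,0,0,0,0,1],[0.31,-0.88,0,0,0,0,1]]]'

```text
time_s: 6.6
tool_pos: [0.5587, -0.052, 0.1921]
tool_rot: [-180.0, -0.0, 15.5]
force: [0.5, -0.4, -2.9]
grip_width: 0.0131
grasp_force: 45.0
```

Call:
jog_arm --motion '[[[0.06,-0.18,0,0,0,0,1],[0.12,-0.36,0,0,0,0,1],[0.18,-0.54,0,0,0,0,1],[0.25,-0.71,0,0,0,0,1],[0.31,-0.88,0,0,0,0,1]]]'

```text
time_s: 7.1
tool_pos: [0.5651, 0.0407, 0.1921]
tool_rot: [-180.0, -0.0, 15.5]
force: [-0.1, 0.3, -3.4]
grip_width: 0.0134
grasp_force: 45.0
```

Call:
jog_arm --motion '[[[0.06,-0.18,0,0,0,0.02,1],[0.12,-0.36,0,0,0,0.05,1],[0.18,-0.54,0,0,0,0.08,1],[0.25,-0.71,0,0,0,0.1,1],[0.31,-0.88,0,0,0,0.113,1]]]'

```text
time_s: 7.6
tool_pos: [0.5714, 0.1337, 0.192]
tool_rot: [-180.0, 0.0, -5.0]
force: [0.0, 0.1, -2.5]
grip_width: 0.013
grasp_force: 45.0
```

Call:
jog_arm --motion '[[[0,0,0,0,0,0,1],[0,0,0,0,0,0,1],[0,0,0,0,0,0,1],[0,0,0,0,0,0,1]]]'

```text
time_s: 8.0
tool_pos: [0.572, 0.1302, 0.1919]
tool_rot: [180.0, 0.0, -5.0]
force: [-0.9, 0.0, -3.3]
grip_width: 0.0132
grasp_force: 45.0
```

```bash
python3 - <<'E'
from h import *
L,I=avg(3);p,d=I[-1];K,T=cam("wrist",L[-1]);np.savez("pics/w6.npz",p=p,d=d,T=T)
Q=cloud(K,T,d);a=np.deg2rad(-4.9);r=Q[...,:2]-[.580,.1307];x=r@[np.cos(a),np.sin(a)];y=r@[-np.sin(a),np.cos(a)]
m=(abs(x)<.08)&(abs(y)<.08)&(Q[...,2]>.018)&(Q[...,2]<.03)&(d>0)
q=Q[m];print("block",len(q),cv2.minAreaRect((q[:,:2]*1000).astype(np.float32)),np.median(q[:,2]))
m=(abs(x)<.05)&(abs(y)<.05)&(Q[...,2]>.035)&(Q[...,2]<.068)&(d>0)
q=Q[m];print("stud seen",len(q),np.percentile(x[m],[2,98]),np.percentile(y[m],[2,98]),q[:,2].max())
g=L[-1]["tool_pos"]; 
off=R.from_euler("xyz",L[-1]["tool_rot"],degrees=True)
print("cast origin",g+off.apply([.0083,0,.074]))
E
```

```text
t 8.1 pos [0.57197 0.13035 0.19189] sd [1.0e-05 1.6e-04 2.0e-05] F [-0.43  0.18 -2.88] w 0.013020207591576759
rot [array([179.96,  -0.  ,  -5.03])] tq [ 0.024  0.071 -0.019]
block 4304 ((591.62548828125, 131.45420837402344), (119.9890365600586, 59.751365661621094), 85.11238861083984) 0.02516702575311272
stud seen 1252 [0.00295352 0.02418247] [-0.01605981  0.03167565] 0.06271888226073341
cast origin [0.58022363 0.12978525 0.1179006 ]
```

Call:
jog_arm --motion '[[[0.006,-0.016,0.1,0,0,0,1],[0.006,-0.016,0.25,0,0,0,1],[0.006,-0.016,0.4,0,0,0,1],[0.006,-0.016,0.5,0,0,0,1],[0.006,-0.016,0.54,0,0,0,1]]]'

```text
time_s: 8.65
tool_pos: [0.5713, 0.1328, 0.1355]
tool_rot: [179.9, 0.2, -4.9]
force: [0.8, 0.0, -1.6]
grip_width: 0.0132
grasp_force: 45.0
```

Call:
jog_arm --motion '[[[0,0,0,0,0,0,1],[0,0,0,0,0,0,1],[0,0,0,0,0,0,1]]]'

```text
time_s: 8.95
tool_pos: [0.5731, 0.1334, 0.1387]
tool_rot: [-180.0, -0.1, -4.9]
force: [-0.2, -0.6, -3.0]
grip_width: 0.0132
grasp_force: 45.0
```

```bash
python3 - <<'E'
from h import *
L,I=avg(4);off=R.from_euler("xyz",L[-1]["tool_rot"],degrees=True)
print("cast origin",L[-1]["tool_pos"]+off.apply([.0083,0,.074]))
p,d=env.read_camera("side");K,T=cam("side")
u,v=proj(K,T,[.58,.131,.075]).astype(int);print(u,v)
a=cv2.resize(p[v-50:v+50,u-67:u+66,::-1],(798,600),interpolation=2);cv2.imwrite("pics/s7.png",a)
E
```

```text
t 9.1 pos [0.57306 0.13334 0.13861] sd [9.e-05 4.e-05 9.e-05] F [ 0.49 -0.25 -2.84] w 0.013160689242882415
rot [array([-1.7999e+02, -7.0000e-02, -4.9400e+00])] tq [0.051 0.058 0.021]
cast origin [0.58127117 0.13257112 0.06448586]
324 268
```

View pics/s7.png

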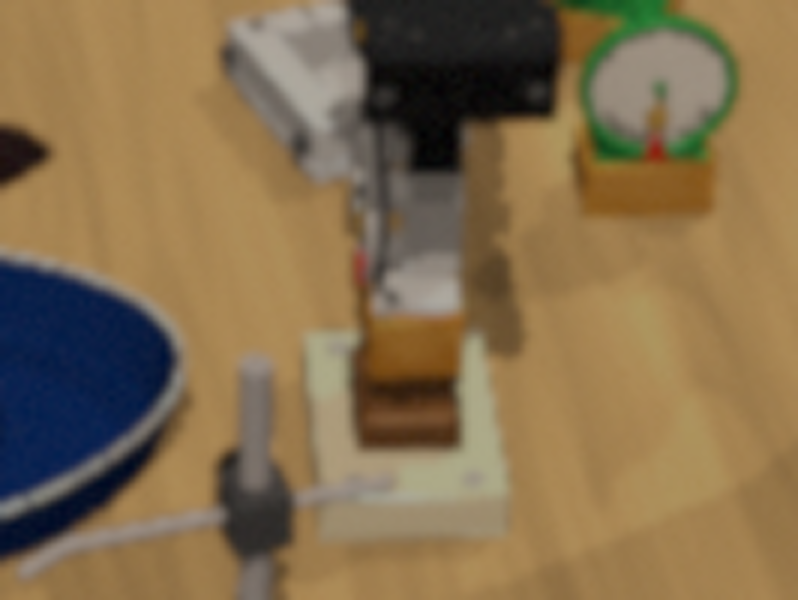

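The side crop shows the cast upright and square above the crown, with underside (415,375) over the ridge (410,415). The scriber and dish are well clear. Next I fine-tune y, check clearances for the lean, and approach to contact.

Call:
jog_arm --motion '[[[0,0.01,0.01,0,0,0,1],[0,0.01,0.02,0,0,0,1],[0,0.01,0.03,0,0,0,1],[0,0.01,0.03,0,0,0,1]]]'

```text
time_s: 9.6
tool_pos: [0.5723, 0.1321, 0.1347]
tool_rot: [180.0, 0.0, -4.9]
force: [0.1, -0.0, -2.8]
grip_width: 0.0131
grasp_force: 45.0
```

```bash
python3 - <<'E'
from h import *
L,I=avg(4);off=R.from_euler("xyz",L[-1]["tool_rot"],degrees=True)
print("cast origin",L[-1]["tool_pos"]+off.apply([.0083,0,.074]))
t=np.load("pics/top0.npz");K,T=cam("top");P=cloud(K,T,t["d"]).reshape(-1,3)
q=P[(P[:,2]>.08)&(P[:,2]<.4)&(P[:,1]>.15)&(P[:,1]<.45)&(P[:,0]>.45)&(P[:,0]<.85)]
for lo in(.2,.25,.28,.31,.34):
    k=q[(q[:,1]>lo)&(q[:,1]<lo+.03)];print(lo,len(k),k.min(0).round(3) if len(k) else"",k.max(0).round(3) if len(k) else"")
E
```

```text
t 9.75 pos [0.57242 0.13217 0.13479] sd [6.e-05 5.e-05 1.e-04] F [-0.38 -0.54 -2.73] w 0.013511225554346959
rot [array([ 1.7999e+02,  1.0000e-02, -4.9400e+00])] tq [0.054 0.059 0.011]
cast origin [0.58076066 0.1314714  0.06090176]
0.2 0  
0.25 0  
0.28 0  
0.31 237 [0.625 0.315 0.081] [0.688 0.34  0.216]
0.34 187 [0.651 0.34  0.08 ] [0.761 0.359 0.217]
```

Call:
jog_arm --motion '[[[0,0,0.003,0,0,0,1],[0,0,0.005,0,0,0,1],[0,0,0.005,0,0,0,1]]]'

```text
time_s: 10.1
tool_pos: [0.5725, 0.1322, 0.1344]
tool_rot: [180.0, 0.0, -4.9]
force: [0.4, -0.6, -2.2]
grip_width: 0.0135
grasp_force: 45.0
```

Call:
jog_arm --motion '[[[0,0,0.003,0,0,0,1],[0,0,0.003,0,0,0,1],[0,0,0.003,0,0,0,1]]]'

```text
time_s: 10.4
tool_pos: [0.5725, 0.1322, 0.1341]
tool_rot: [180.0, 0.0, -4.9]
force: [-0.4, 0.1, -2.1]
grip_width: 0.0134
grasp_force: 45.0
```

```bash
python3 - <<'E'
from h import *
avg(4)
E
```

```text
t 10.55 pos [0.57249 0.13219 0.13412] sd [1.e-05 2.e-05 1.e-05] F [-0.27  0.23 -2.44] w 0.013213456763640505
rot [array([180.  ,   0.  ,  -4.94])] tq [0.037 0.045 0.003]
```

Call:
jog_arm --motion '[[[0,0,0.003,0,0,0,1],[0,0,0.003,0,0,0,1],[0,0,0.003,0,0,0,1]]]'

```text
time_s: 10.9
tool_pos: [0.5725, 0.1322, 0.1338]
tool_rot: [180.0, -0.0, -4.9]
force: [0.3, 0.4, -2.5]
grip_width: 0.0138
grasp_force: 45.0
```

```bash
python3 - <<'E'
from h import *
avg(4)
E
```

```text
t 11.05 pos [0.57252 0.13219 0.13385] sd [1.e-05 1.e-05 1.e-05] F [ 0.17 -0.03 -2.22] w 0.013166204036907617
rot [array([180.  ,  -0.  ,  -4.94])] tq [ 0.043  0.033 -0.02 ]
```

Call:
jog_arm --motion '[[[0,0,0.003,0,0,0,1],[0,0,0.003,0,0,0,1],[0,0,0.003,0,0,0,1]]]'

```text
time_s: 11.4
tool_pos: [0.5726, 0.1323, 0.1338]
tool_rot: [-180.0, -0.0, -4.9]
force: [-0.8, 0.2, -0.2]
grip_width: 0.0128
grasp_force: 45.0
```

```bash
python3 - <<'E'
from h import *
avg(4)
E
```

```text
t 11.55 pos [0.57261 0.13225 0.13377] sd [2.e-05 0.e+00 2.e-05] F [-0.72 -0.16  0.03] w 0.013190060737518043
rot [array([ 1.80e+02, -2.00e-02, -4.94e+00])] tq [0.011 0.182 0.013]
```

There is light contact (about 2.7 N) with the cast standing upright on the crown. Now I'll rock it towards +y in monitored steps, rolling about the contact.

Call:
jog_arm --motion '[[[0,-0.015,0,-0.0064,0,0,1],[0,-0.03,0.0005,-0.0127,0,0,1],[0,-0.044,0.001,-0.0191,0,0,1],[0,-0.059,0.002,-0.0255,0,0,1],[0,-0.059,0.002,-0.0255,0,0,1]]]'

```text
time_s: 12.1
tool_pos: [0.573, 0.1394, 0.1334]
tool_rot: [175.4, -0.0, -4.8]
force: [0.4, -0.8, 2.2]
grip_width: 0.0133
grasp_force: 45.0
```

Call:
jog_arm --motion '[[[0,0,0,0,0,0,1],[0,0,0,0,0,0,1]]]'

```text
time_s: 12.3
tool_pos: [0.5731, 0.1382, 0.1335]
tool_rot: [175.4, -0.0, -5.0]
force: [-0.7, 0.8, 2.3]
grip_width: 0.0136
grasp_force: 45.0
```

```bash
python3 - <<'E'
from h import *
avg(4)
E
```

```text
t 12.45 pos [0.57313 0.13818 0.13352] sd [1.e-05 4.e-05 2.e-05] F [-0.9   0.75  2.29] w 0.013046223968328241
rot [array([ 1.7544e+02, -2.0000e-02, -4.9600e+00])] tq [ 0.281  0.193 -0.04 ]
```

Call:
jog_arm --motion '[[[0,-0.015,-0.001,-0.0064,0,0,1],[0,-0.03,-0.0015,-0.0127,0,0,1],[0,-0.044,-0.002,-0.0191,0,0,1],[0,-0.059,-0.0026,-0.0255,0,0,1],[0,-0.059,-0.0026,-0.0255,0,0,1]]]'

```text
time_s: 13.0
tool_pos: [0.5733, 0.145, 0.1328]
tool_rot: [170.7, 0.0, -4.8]
force: [-0.3, 0.4, 1.4]
grip_width: 0.0133
grasp_force: 45.0
```

Call:
jog_arm --motion '[[[0,0,0,0,0,0,1],[0,0,0,0,0,0,1]]]'

```text
time_s: 13.2
tool_pos: [0.5735, 0.1439, 0.133]
tool_rot: [170.8, 0.0, -5.0]
force: [-0.5, 1.2, 0.6]
grip_width: 0.013
grasp_force: 45.0
```

```bash
python3 - <<'E'
from h import *
L,I=avg(4)
off=R.from_euler("xyz",L[-1]["tool_rot"],degrees=True)
print("cast origin",L[-1]["tool_pos"]+off.apply([.0083,0,.0738]))
E
```

```text
t 13.35 pos [0.57349 0.14382 0.13298] sd [1.e-05 6.e-05 1.e-05] F [-0.29  1.18  0.54] w 0.013325859774098284
rot [array([ 1.7083e+02,  1.0000e-02, -4.9700e+00])] tq [0.489 0.074 0.031]
cast origin [0.5807203  0.13130059 0.06013573]
```

Call:
jog_arm --motion '[[[0,-0.016,0,-0.0068,0,0,1],[0,-0.031,0,-0.0136,0,0,1],[0,-0.047,0,-0.0203,0,0,1],[0,-0.063,0,-0.0271,0,0,1],[0,-0.063,0,-0.0271,0,0,1]]]'

```text
time_s: 13.9
tool_pos: [0.5736, 0.1516, 0.1315]
tool_rot: [165.9, 0.1, -4.8]
force: [0.4, 1.1, -0.7]
grip_width: 0.0133
grasp_force: 45.0
```

Call:
jog_arm --motion '[[[0,0,0,0,0,0,1],[0,0,0,0,0,0,1],[0,0,0,0,0,0,1],[0,0,0,0,0,0,1],[0,0,0,0,0,0,1]]]'

```text
time_s: 14.4
tool_pos: [0.574, 0.1497, 0.132]
tool_rot: [165.9, 0.0, -5.0]
force: [0.1, 0.3, -1.9]
grip_width: 0.0132
grasp_force: 45.0
```

Call:
jog_arm --motion '[[[0,0,0,0,0,0,1],[0,0,0,0,0,0,1],[0,0,0,0,0,0,1],[0,0,0,0,0,0,1],[0,0,0,0,0,0,1]]]'

```text
time_s: 14.9
tool_pos: [0.574, 0.15, 0.132]
tool_rot: [165.9, 0.0, -4.9]
force: [-0.2, -1.1, -2.1]
grip_width: 0.0132
grasp_force: 45.0
```

```bash
python3 - <<'E'
from h import *
L,I=avg(6)
off=R.from_euler("xyz",L[-1]["tool_rot"],degrees=True)
print("cast origin",L[-1]["tool_pos"]+off.apply([.0083,0,.0738]))
p=np.mean([i[0].astype(float) for i in I],0).astype(np.uint8);np.savez("pics/w8.npz",p=p)
cv2.imwrite("pics/w8.png",cv2.resize(p[205:250,288:348,::-1],(780,585),interpolation=cv2.INTER_NEAREST))
E
```

```text
t 15.15 pos [0.57402 0.15006 0.13205] sd [2.e-05 4.e-05 2.e-05] F [-0.3  -0.17 -2.35] w 0.013049432803424885
rot [array([ 1.6593e+02,  1.0000e-02, -4.9500e+00])] tq [0.485 0.016 0.015]
cast origin [0.58077873 0.13149148 0.06050754]
```

View pics/w8.png

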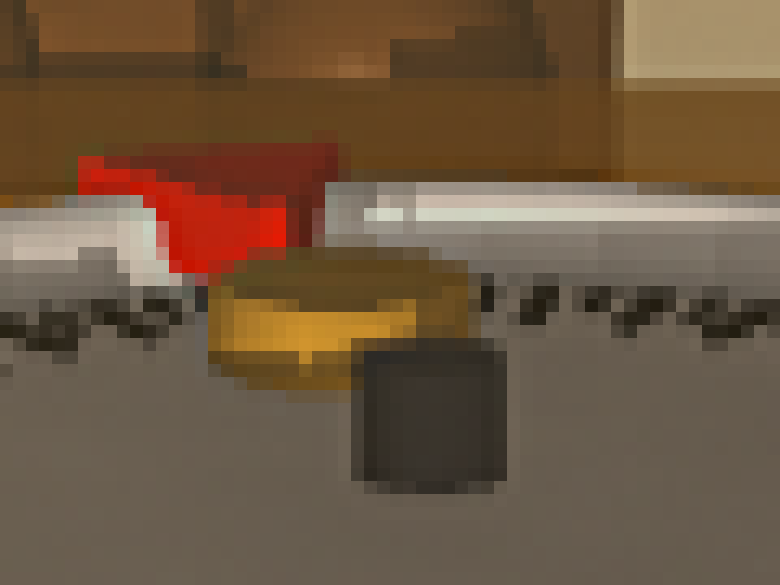

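The zoom shows the bob disc (344,320) swung left of the hub (429,415). The wedge's tip edge is at about (287,225), just where the pointer's line leads. The lean is 14.07° (0.2456 rad), matching the marker at about 0.245. The contact has become very light (about 0.4 N), so I'll settle down a touch.

Call:
jog_arm --motion '[[[0,-0.0006,0.0024,0,0,0,1],[0,-0.0006,0.0024,0,0,0,1],[0,-0.0006,0.0024,0,0,0,1],[0,-0.0006,0.0024,0,0,0,1]]]'

```text
time_s: 15.6
tool_pos: [0.5741, 0.1501, 0.1319]
tool_rot: [165.9, -0.0, -4.9]
force: [0.6, 0.2, -1.5]
grip_width: 0.0131
grasp_force: 45.0
```

```bash
python3 - <<'E'
from h import *
avg(5)
E
```

```text
t 15.8 pos [0.57407 0.15017 0.13191] sd [1.e-05 2.e-05 1.e-05] F [ 0.28 -0.13 -1.81] w 0.013264675829824124
rot [array([165.94,  -0.  ,  -4.94])] tq [ 0.483  0.042 -0.021]
```

Call:
jog_arm --motion '[[[0,-0.0005,0.002,0,0,0,1],[0,-0.0005,0.002,0,0,0,1],[0,-0.0005,0.002,0,0,0,1],[0,-0.0005,0.002,0,0,0,1]]]'

```text
time_s: 16.25
tool_pos: [0.5741, 0.1502, 0.1319]
tool_rot: [165.9, -0.0, -4.9]
force: [0.5, 0.7, 0.9]
grip_width: 0.0133
grasp_force: 45.0
```

Call:
jog_arm --motion '[[[0,0,0,0,0,0,1],[0,0,0,0,0,0,1],[0,0,0,0,0,0,1],[0,0,0,0,0,0,1],[0,0,0,0,0,0,1]]]'

```text
time_s: 16.75
tool_pos: [0.5741, 0.1503, 0.1318]
tool_rot: [165.9, -0.0, -4.9]
force: [-0.6, 0.0, 2.1]
grip_width: 0.0132
grasp_force: 45.0
```

```bash
python3 - <<'E'
from h import *
L,I=avg(6)
off=R.from_euler("xyz",L[-1]["tool_rot"],degrees=True)
print("cast origin",L[-1]["tool_pos"]+off.apply([.0083,0,.0738]))
E
```

```text
t 17.0 pos [0.57414 0.15025 0.13181] sd [2.e-05 2.e-05 1.e-05] F [-0.44  0.87  1.66] w 0.013296784874541943
rot [array([ 1.6595e+02, -1.0000e-02, -4.9400e+00])] tq [ 0.402  0.181 -0.047]
cast origin [0.58088567 0.13171086 0.06022003]
```

Call:
jog_arm --motion '[[[0,0.0002,-0.0008,0,0,0,1],[0,0.0002,-0.0008,0,0,0,1],[0,0.0002,-0.0008,0,0,0,1],[0,0.0002,-0.0008,0,0,0,1],[0,0.0002,-0.0008,0,0,0,1]]]'

```text
time_s: 17.55
tool_pos: [0.5741, 0.1502, 0.1318]
tool_rot: [165.9, -0.0, -4.9]
force: [-0.3, 1.3, 2.1]
grip_width: 0.0135
grasp_force: 45.0
```

Call:
jog_arm --motion '[[[0,0,0,0,0,0,1],[0,0,0,0,0,0,1],[0,0,0,0,0,0,1],[0,0,0,0,0,0,1],[0,0,0,0,0,0,1]]]'

```text
time_s: 18.05
tool_pos: [0.5741, 0.1502, 0.1318]
tool_rot: [165.9, -0.0, -4.9]
force: [-0.1, 0.7, 2.8]
grip_width: 0.013
grasp_force: 45.0
```

```bash
python3 - <<'E'
from h import *
L,I=avg(8)
p=np.mean([i[0].astype(float) for i in I],0).astype(np.uint8)
cv2.imwrite("pics/w9.png",cv2.resize(p[205:250,288:348,::-1],(780,585),interpolation=cv2.INTER_NEAREST))
E
```

```text
t 18.4 pos [0.57409 0.15019 0.13182] sd [1.e-05 2.e-05 1.e-05] F [-0.77  0.85  3.17] w 0.012737382828252868
rot [array([ 1.6594e+02, -1.0000e-02, -4.9400e+00])] tq [ 0.44   0.185 -0.047]
```

View pics/w9.png

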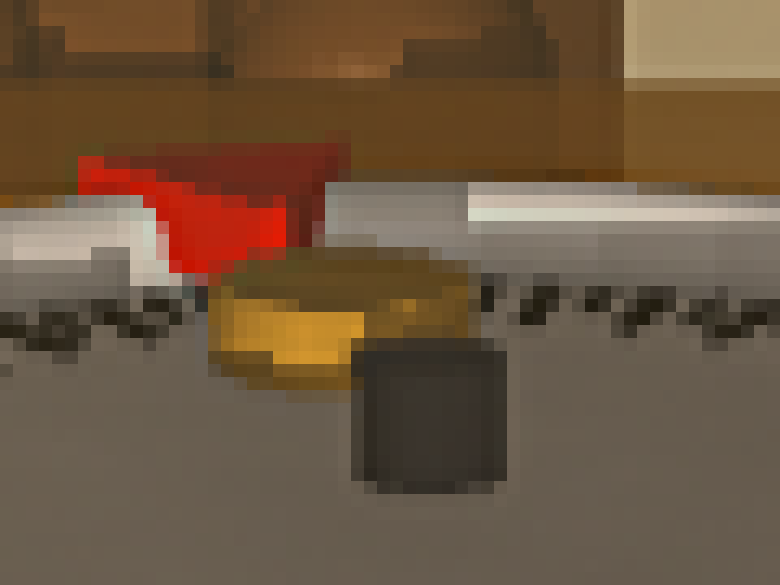

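The picture is unchanged: pointer steady, bob at (344,320), wedge tip at about (287,225). The contact force has crept to about 6 N, so I'll ease off slightly.

Call:
jog_arm --motion '[[[0,0.0005,-0.002,0,0,0,1],[0,0.0005,-0.002,0,0,0,1],[0,0.0005,-0.002,0,0,0,1],[0,0.0005,-0.002,0,0,0,1],[0,0.0005,-0.002,0,0,0,1]]]'

```text
time_s: 18.95
tool_pos: [0.574, 0.1501, 0.1318]
tool_rot: [165.9, 0.0, -4.9]
force: [-0.6, 1.0, 1.9]
grip_width: 0.0132
grasp_force: 45.0
```

Call:
jog_arm --motion '[[[0,0,0,0,0,0,1],[0,0,0,0,0,0,1],[0,0,0,0,0,0,1],[0,0,0,0,0,0,1],[0,0,0,0,0,0,1]]]'

```text
time_s: 19.45
tool_pos: [0.574, 0.1501, 0.1318]
tool_rot: [165.9, 0.0, -4.9]
force: [-0.2, 1.4, 1.2]
grip_width: 0.0132
grasp_force: 45.0
```

```bash
python3 - <<'E'
from h import *
avg(6);avg(8)
E
```

```text
t 19.7 pos [0.57401 0.15008 0.13184] sd [1.e-05 2.e-05 2.e-05] F [-0.53  1.07  1.47] w 0.013409929487805738
rot [array([ 1.6593e+02,  1.0000e-02, -4.9400e+00])] tq [ 0.478  0.129 -0.024]
t 20.1 pos [0.57401 0.15008 0.13186] sd [1.e-05 1.e-05 1.e-05] F [-0.55  0.72  1.15] w 0.01320571328826454
rot [array([ 1.6593e+02,  1.0000e-02, -4.9400e+00])] tq [ 0.513  0.098 -0.016]
```

Steady now: about 4 N resting on the crown, lean 14.07°, gripped at 45 N. Handing in.

```bash
python3 -c "
from cell import env
print(env.sign_off())"
```

```text
the job is handed in; nothing more can be done
None
```

The cast is still gripped and rests on the crown with about 4 N, leaning 14.07° (0.2456 rad) against a marker I measured at about 0.245 ± 0.01 rad; the pointer tip was hidden from the camera, so its match rests on that measured lean.

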